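# Loosen the gas outlet plugs of unknown thread hand

### The arm

A 7-joint arm with a two-finger parallel gripper is mounted at the origin on a cart in front of the work surface, level with it; the furniture and walls round the work are solid. World frame = base frame: x ahead of the robot, y to its left, z up, the work surface at z = 0. Lengths are in m, angles in rad, forces in N, time in s.
With the tool pointing down it reaches from about 0.4 to 0.85 m from the base axis. Payload 10.4 kg.
Tool frame: the origin (TCP) lies at the very end of the fingers, on their centre line; the grasp point (between the pads) lies 19 mm behind it (manip.tcp_to_grasp is the distance from the TCP to the grasp point, in m); x points along the fingers, y is the direction in which the jaws open and shut, and the axes are right-handed (so a half turn about x gives the same grasp; the last joint's range is limited). The gripper opens to 85 mm and grips with 20 to 120 N. Pads are 22 mm wide; open, the fingers measure 114 mm over their backs; the gripper's body (76 mm by 85 mm) begins 54 mm behind the grasp point. The pads swing forward as they close: fully open they stand 13 mm farther back than shut.
Start: joints at [1.246, 0.332, -0.065, 1.46, 0.022, 1.35, -0.088], TCP at [0.186, -0.597, 0.231] pointing down, gripper open.
Joint ranges: [-2.6, 2.6], [-0.5, 2.12], [-1.47, 1.34], [0.16, 2.42], [-1.27, 4.41], [0.06, 2.06], [-2.6, 2.6]. Speed limits (rad/s): [2.22, 2.22, 2.79, 2.79, 3.14, 3.14, 3.14].

### API

Orientations are given as a unit quaternion [x, y, z, w].
In Python, from workcell import manip, cams, hand_in gives the robot as it stands.
- The arm moves only by the shell command python3 -m handwheel 'ROWS' [FORCE]. ROWS is text: rows parted by semicolons, each of 7 numbers parted by spaces: the shift along the tool's x, y, z in mm, then the turn, a rotation vector about the tool's x, y, z in rad, then the finger opening in mm, from 0 to 85.4. A call has 1 to 8 rows; each row shifts and turns the commanded pose from where the row before left it, along the tool's axes as they then stand; what a row does not reach is not made up. A row lasts 1/10 s, in which the tool goes at most 50 mm and 8.59 degrees, less where a joint would pass 70% of its speed; a pose out of reach is approached as far as the arm can. A call with a gripper value outside its range is refused whole. The fingers move at their own pace and stop on an object; FORCE is the grip in N (left out, the last holds). Time passes only in rows, so rows that do not move let the fingers close. It gives the time, the measured TCP pose, the force and the opening at its end, in the units of the state.
- manip.get_obs(): the state, without advancing time (a new reading comes with each control period).
- cams.camera(name): name is "scene" or "top" or "wrist"; returns a dict with "color" (420x560x3 uint8, blue, green, red), "depth" (420x560 float32, m along the optical axis (not along the pixel's ray), 0 where there is no reading), "camera_matrix" (3x3 intrinsics, pixels), "origin" and "attitude" of the camera in the world; the wrist camera has in their place "T_tool_cam" (4x4, takes a point from camera to tool coordinates, whose origin is the TCP and whose axes are the tool frame's). Camera axes: x right, y down, z forward; pixel columns grow to the right and rows downward; lengths in m; the calibration is good to about 2 mm. A picture is of the moment at which its call begins: read the wrist's pose just before it.
- hand_in(): hands the job in, once; it reports no verdict.
Trained networks look in the newest picture that a camera, given by its name, has taken for a name from the list of things; names that differ only in an ending like _2 or _b are one class to them, and where a whole thing is asked for, a point or a joint stands for the part that bears it (a point fixed in the world has none). Each returns a list of dicts, best first, with "conf" (0 to 1); they miss things now and then, are a little off and sometimes report something else, mostly with a low value. They report only what shows in the picture. A call takes as long as a camera call.
- cams.recognise(camera, thing): "box" ([left, top, width, height] in pixels, round what is visible of it).
- cams.outline_of(camera, thing): "region" (420x560 bool, what is visible of it) and "box" ([left, top, width, height] in pixels, round what is visible of it).
The state is a dict: "clock": time; "joint_pos": joint angles; "joint_velocities": joint speeds; "tau": joint torques, N m; "position": TCP position; "ee_rot": TCP orientation; "ft_force": force on the tool from outside, world axes, zero at the start; "torque": the same for the moment, N m; "grip_width": opening from 0.0 (shut) to 1.0 (fully open).
Only numpy, scipy, OpenCV 4.12 (cv2) and the standard library are available. Lean on these libraries where they do the work, as an engineer would, in place of code of your own. Each camera call takes 0.05 s, during which the arm holds its last target.

### The job

Both outlets of the gas block are closed by hand-tight tee-bar plugs: the fuel gas one has a left-hand thread, the other an ordinary thread, and nobody marked which. Find out by trying each bar gently one way and, if it will not give, the other way, and loosen both plugs by at least a good quarter turn, pushing on their bars. Do not force a bar that will not give, and leave the hand scanner beside the block where it lies.

Things in the scene. Friction and masses are not known exactly. Their poses are not given: they have to be found in the camera images.
- gas_block: aluminium outlet block, 64 x 224 x 40 mm (276 mm long with its feet), bolted to the desk; origin at the centre of its underside, y along its length. The two outlets stand on its top, 80 mm either side of the centre; which is which varies. A tall analyser stands to its left and a microscope to its right and beyond: keep the wrist clear of them, the robot side is free.
- outlet_a: steel neck of outlet a, fixed on the block; carries plug a. Origin on the turning axis at the block's top, 40 mm above the desk.
- outlet_b: steel neck of outlet b, fixed on the block; carries plug b. Origin on the turning axis at the block's top, 40 mm above the desk.
- bar_a (a point): centre of the tee bar of plug a, on the turning axis, 85 mm above the desk; x axis along the bar, z up. The plug is a brass cap (17 mm radius) with a round steel bar through it, 12 mm thick, 116 mm between the centres of its 16 mm end balls; push it sideways 30 to 60 mm from the axis. Outside the cap there are 39 mm of free height under the bar, down to the block.
- bar_b (a point): centre of the tee bar of plug b, on the turning axis, 85 mm above the desk; x axis along the bar, z up. The plug is a brass cap (17 mm radius) with a round steel bar through it, 12 mm thick, 116 mm between the centres of its 16 mm end balls; push it sideways 30 to 60 mm from the axis. Outside the cap there are 39 mm of free height under the bar, down to the block.
- plug_a (a joint): turn of plug a, rad: 0 = tight on its seat as found (a hard stop), grows to 4.0 as it is unscrewed. One of plugs a, b has a left-hand thread (unscrews clockwise from above), the other a right-hand one (anticlockwise); which is not known, they look alike. Drag 0.12 N m (3 N at 40 mm); stays where left.
- plug_b (a joint): turn of plug b, rad: 0 = tight on its seat as found (a hard stop), grows to 4.0 as it is unscrewed. One of plugs a, b has a left-hand thread (unscrews clockwise from above), the other a right-hand one (anticlockwise); which is not known, they look alike. Drag 0.12 N m (3 N at 40 mm); stays where left.
- scanner: black hand scanner, 212 x 64 x 56 mm, bystander lying on the desk; origin under its centre

How it is judged:
At the end, for the whole second after the job is handed in: Both plugs are unscrewed by at least 1.3 rad (about a quarter turn) from tight, and stand still (value of joint each of plug_a, plug_b above 1.3 rad and velocity of joint each of plug_a, plug_b below 0.05 rad/s); the robot touches nothing.
It fails at once if plug a or its outlet was forced with more than 40 N (contact force between anything else and outlet_a above 40 N).
It fails at once if plug b or its outlet was forced with more than 40 N (contact force between anything else and outlet_b above 40 N).
It fails at once if the scanner was moved by more than 30 mm (distance of scanner from where it was at the start of the episode above 0.03 m).
It also fails if it takes over 54 s, if anything falls off the work surface, if the arm or the gripper's body presses on something with over 40 N, if the wrist force passes 120 N, or if a joint passes its speed limit or range.

## Working session

There is one attempt and no reset: what is moved stays moved. The work goes in short steps, Python scripts to look and compute and a shell command to move; the robot and the scene stay as the last step left them, time stands still between calls to the robot, and variables do not carry over. Pictures are saved under pics/ and viewed, and the job is handed in when it is done.

```bash
ls; mkdir -p pics
python3 - <<'E'
from workcell import manip, cams
import cv2, numpy as np
o=manip.get_obs(); print(o)
for c in ["scene","top"]:
    d=cams.camera(c); cv2.imwrite(f"pics/{c}0.png",d["color"]); print(c,d["origin"],d["attitude"],d["camera_matrix"])
    np.savez(f"{c}0.npz",**d)
    for t in ["bar_a","outlet_a","gas_block","scanner"]:
        print(t,[(r["box"],round(r["conf"],2)) for r in cams.recognise(c,t)][:4])
E
```

```text
pics
{'clock': 0.0, 'joint_pos': array([ 1.24640777,  0.33286345, -0.06471843,  1.46095745,  0.02161787,
        1.34993371, -0.08849092]), 'joint_velocities': array([ 9.63185766e-04,  1.25949922e-03, -1.70633280e-04, -5.12745894e-04,
       -9.82677170e-04, -6.68580507e-04,  2.35694409e-05]), 'tau': array([ 1.34760605e-03, -6.25447011e+01,  4.93559218e-02, -3.91606021e+01,
        1.59935810e-02,  9.95480921e-03,  3.02082327e-06]), 'position': array([ 0.18564873, -0.596378  ,  0.23051356]), 'ee_rot': array([-0.69896266, -0.10681912,  0.69917538, -0.10580485]), 'ft_force': array([0.0417813 , 0.58509969, 0.19780362]), 'torque': array([-0.00683093, -0.03987899,  0.02122798]), 'grip_width': 0.9983831172980875}
scene [ 0.17400586 -0.28148278  0.65655165] [ 0.88403103 -0.23939839  0.09364807 -0.39039415] [[392.58820427   0.         279.07585936]
 [  0.         392.58820427 212.69027215]
 [  0.           0.           1.        ]]
bar_a [([257.9, 242.0, 65.6, 28.0], 0.96), ([310.1, 186.4, 37.4, 40.0], 0.57)]
outlet_a [([309.4, 190.9, 38.7, 39.4], 0.74), ([257.5, 245.0, 65.5, 29.8], 0.73), ([263.0, 217.7, 90.1, 88.6], 0.58), ([313.8, 186.2, 30.9, 39.0], 0.5)]
gas_block [([261.8, 212.9, 89.4, 94.9], 0.67)]
scanner [([224.7, 164.0, 60.5, 54.9], 0.78)]
top [0.4243665  0.28425709 0.91460007] [ 0.71749884 -0.69612115  0.02314698 -0.00865883] [[478.66730144   0.         277.94076887]
 [  0.         478.66730144 212.15866848]
 [  0.           0.           1.        ]]
bar_a [([312.1, 210.4, 62.4, 52.5], 0.89), ([266.7, 140.4, 73.7, 21.0], 0.86)]
outlet_a [([314.0, 207.9, 58.2, 54.9], 0.96), ([264.8, 138.1, 73.1, 30.7], 0.71)]
gas_block [([272.0, 124.8, 97.8, 144.5], 0.77)]
scanner [([153.0, 145.5, 68.0, 106.9], 0.62)]
```

View pics/scene0.png

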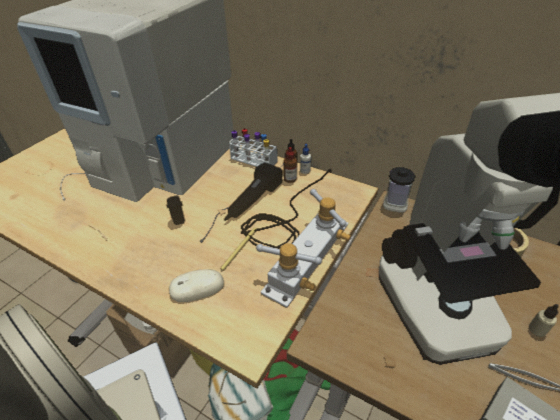

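View pics/top0.png

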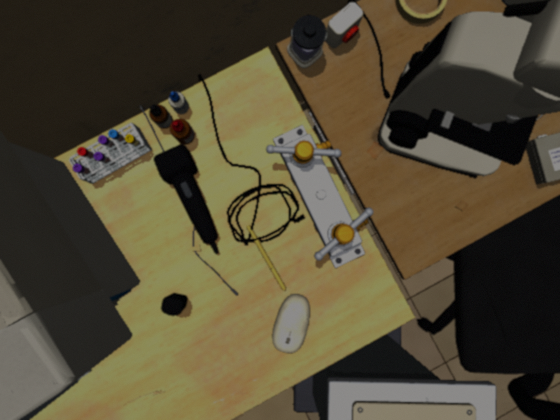

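The top picture shows the block running from (295,135) to (350,260). The far plug's cap is at (304,151), with bar ends at about (271,149) and (338,153). The near plug's cap is at (344,233), with bar ends at about (320,257) and (369,212). The scanner lies at about (190,200). Next I'll turn these into world positions.

```bash
cat > h.py <<'E'
import numpy as np, cv2
from scipy.spatial.transform import Rotation as R
def ray(d,uv,z):
    K=d["camera_matrix"]; Rm=R.from_quat(d["attitude"]).as_matrix()
    v=Rm@np.linalg.inv(K)@np.array([*uv,1.]); o=d["origin"]
    return o+v*(z-o[2])/v[2]
def cloud(d):
    K=d["camera_matrix"]; Z=d["depth"]; v,u=np.indices(Z.shape)
    P=np.stack([(u-K[0,2])/K[0,0]*Z,(v-K[1,2])/K[1,1]*Z,Z],-1)
    return P@R.from_quat(d["attitude"]).as_matrix().T+d["origin"]
E
python3 - <<'E'
from h import *
d=dict(np.load("top0.npz"))
for n,uv in dict(f1=(271,149),f2=(338,153),fc=(304,151),n1=(320,257),n2=(369,212),nc=(344,233)).items(): print(n,ray(d,uv,.085).round(4))
for cam in ["top","scene"]:
  d=dict(np.load(cam+"0.npz")); P=cloud(d)
  m=(P[...,2]>.075)&(P[...,2]<.13)&(d["depth"]>0)
  n,l,s,c=cv2.connectedComponentsWithStats(m.astype(np.uint8))
  for i in range(1,n):
    if s[i,4]>100:
      Q=P[l==i]; mm=Q[:,2]<.1; q=Q[:,:2]; ctr=q.mean(0); ev=np.linalg.eigh(np.cov(q.T)); 
      pr=(q-ctr)@ev[1][:,1]
      print(cam,s[i],ctr.round(4),"mid",(ctr+ev[1][:,1]*(pr.max()+pr.min())/2).round(4),"dir",np.degrees(np.arctan2(ev[1][1,1],ev[1][0,1])).round(1),"len",np.ptp(pr).round(3),Q[:,2].max().round(3))
# scale crop
d=dict(np.load("top0.npz")); c=d["color"][110:290,140:390]; cv2.imwrite("pics/crop0.png",cv2.resize(c,None,fx=3,fy=3,interpolation=cv2.INTER_CUBIC))
E
```

```text
f1 [0.5719 0.2832 0.085 ]
f2 [0.5688 0.1658 0.085 ]
fc [0.5703 0.2255 0.085 ]
n1 [0.3865 0.1927 0.085 ]
n2 [0.4671 0.1092 0.085 ]
nc [0.4293 0.152  0.085 ]
top [   5    0  296  146 4120] [0.6959 0.4961] mid [0.7042 0.4817] dir 120.1 len 0.559 0.13
top [290  15  37  38 980] [0.7761 0.2245] mid [0.7781 0.2238] dir 159.8 len 0.061 0.11
top [408  42  21  26 115] [0.7403 0.0376] mid [0.7463 0.0328] dir 141.4 len 0.049 0.122
top [ 385   70   44   80 1397] [0.6202 0.0588] mid [0.6396 0.0637] dir -165.8 len 0.128 0.13
top [171 120  13  13 127] [0.6061 0.4475] mid [0.6062 0.4474] dir 134.4 len 0.02 0.105
top [266 141  75  21 734] [0.5685 0.2279] mid [0.5684 0.2273] dir 88.5 len 0.13 0.107
top [  34  152   96  155 1668] [0.4296 0.5905] mid [0.4313 0.5916] dir -146.2 len 0.283 0.13
top [314 208  59  53 724] [0.4275 0.1556] mid [0.4281 0.155 ] dir 132.8 len 0.13 0.106
scene [  0  38  31  21 343] [0.0379 1.6364] mid [0.0347 1.6421] dir 119.8 len 0.212 0.13
scene [  76   99  354   85 6505] [0.5425 0.5031] mid [0.5255 0.5107] dir 155.9 len 0.841 0.13
scene [255 132  15  14 103] [0.5834 0.5491] mid [0.5833 0.5507] dir 92.2 len 0.062 0.088
scene [287 139   8  20 103] [0.6168 0.457 ] mid [0.6207 0.4631] dir 57.1 len 0.063 0.102
scene [389 167  27  21 454] [0.7725 0.2146] mid [0.7726 0.2145] dir 131.0 len 0.058 0.108
scene [310 189  37  38 436] [0.5667 0.2178] mid [0.5668 0.2226] dir 88.9 len 0.128 0.104
scene [ 382  228   50   52 1070] [0.6034 0.0333] mid [0.6063 0.0237] dir 106.8 len 0.108 0.13
scene [257 243  66  22 634] [0.4266 0.1469] mid [0.4254 0.1482] dir 132.9 len 0.13 0.104
```

View pics/crop0.png

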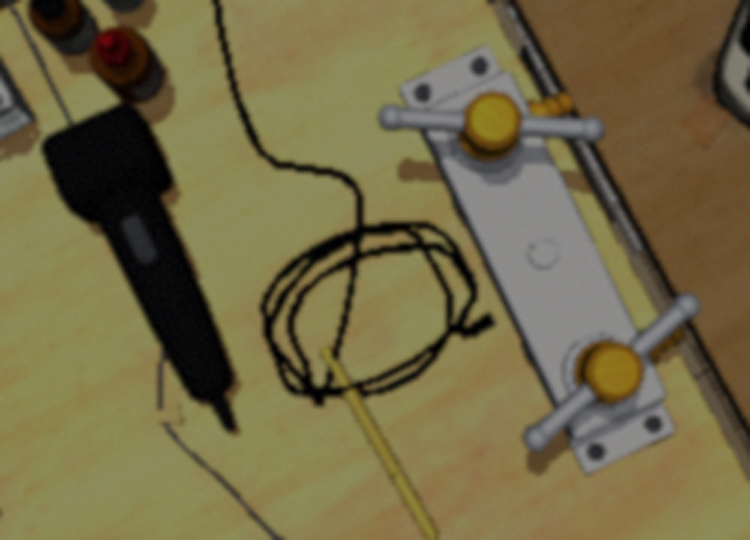

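Run:
```python
from h import *
H=np.full((24,40),-9.)  # x 0..1.2 step .05 ; y -1..1
pts=[]
for cam in ["top","scene"]:
  d=dict(np.load(cam+"0.npz")); P=cloud(d)[d["depth"]>0]; pts.append(P)
P=np.vstack(pts)
i=((P[:,0]-0)/.05).astype(int); j=((P[:,1]+0.7)/.05).astype(int)
H=np.full((20,28),-99)
for a,b,z in zip(i,j,P[:,2]):
  if 0<=a<20 and 0<=b<28: H[a,b]=max(H[a,b],int(z*100))
print("y:   ",*["%4d"%(-70+5*b) for b in range(28)])
for a in range(19,-1,-1): print("x%3d "%(a*5),*["%4d"%h if h>-99 else "   ." for h in H[a]])
```

```text
y:     -70  -65  -60  -55  -50  -45  -40  -35  -30  -25  -20  -15  -10   -5    0    5   10   15   20   25   30   35   40   45   50   55   60   65
x 95     .    .    .    .    .    .    .    .    .    .    .    .    0   10    8   32    .    .    .    .    .    .    .    .    .    .    .    .
x 90     .    .    .    .    .    .    .    .    .    .    .    0    0    2    2   44   46   30    .    .    .    .    .    .    .    .    .    .
x 85     .    .    .    .    .    .    .    .    .    .    9    0    0    2    2    0   46   46   45    .    .    .    .    .    .    .    .    .
x 80     .    .    .    .    .    .    .    .    .    4    4    0    0    2    2    1    7    7   45   44   44    .    .    .    .    .    .    .
x 75     .    .    .    .    .    .    .    .    .    0    7    0    0    0   10    1    5    9   10    9   44   43   43    .    .    .    .    .
x 70     .    .    .    .    .    .    .    .    0    0    1   17   17   38   36   31    0    0    9    0    0   43   42   42    .    .    .    .
x 65     .    .    .    .    .    .    .    .    1    1   17   34   44   42   
[... 1265 characters left out ...]
.  -26  -25  -24  -24  -26  -80    .    .    .    0    0    0    0    3    3    0    0    0   41   43   43   43   43
x 15     .    .    .    .    .  -26  -25  -25  -25  -26    0    0    0    0    0    0    0    0    0    0    0    0    0    0    0   43   43   43
x 10     .    .    .    .  -27  -26  -26  -25  -26  -27    0    1    1    1    1    1    1    0    0    0    0    0    0    0    0    0   43   43
x  5     .    .    .    .  -28  -28  -11  -10  -27  -29    0    1   39   37   33   32    1    0    .    0    0    0    0    0    0    0    0    1
x  0     .    .    .    .    .  -29  -11  -11  -79  -79    .    .   36   36   33   32    1    0    .    .    .    0    0    0    0    0    0    0
```

```bash
cat >> h.py <<'E'
def axes(o): return R.from_quat(o["ee_rot"]).as_matrix()
def show(o):
    M=axes(o); a=lambda v:np.degrees(np.arctan2(v[1],v[0])).round(1)
    print("t",round(o["clock"],2),"p",(o["position"]*1000).round(1),"x",M[:,0].round(3),"yaw y",a(M[:,1]),"z",a(M[:,2]),"F",o["ft_force"].round(2),"q",o["joint_pos"].round(2),"g",round(o["grip_width"],2))
def to(o,p):  # mm shift in tool axes
    print("tool shift mm",((axes(o).T@(np.array(p)-o["position"]))*1000).round(1))
E
python3 - <<'E'
from h import *
from workcell import manip
o=manip.get_obs(); show(o)
for p in [(.33,-.25,.24),(.39,-.03,.24),(.458,.119,.2)]: to(o,p)
E
```

```text
t 0.5 p [ 185.7 -596.7  231.3] x [-0. -0. -1.] yaw y -72.7 z -162.7 F [ 1.24 -0.26  0.42] q [ 1.25  0.33 -0.06  1.46  0.02  1.35 -0.09] g 1.0
tool shift mm [  -8.7 -288.2 -240.8]
tool shift mm [  -8.7 -480.4 -363.5]
tool shift mm [  31.3 -602.5 -472.7]
```

```bash
python3 -m handwheel '0 -45 0 0 0 0 45;0 -45 0 0 0 0 45;0 -45 0 0 0 0 45;0 -45 -20 0 0 0 45;0 -2 -46 -0.109 0 0 45;0 -2 -46 -0.109 0 0 45;0 -2 -46 -0.109 0 0 45;0 -2 -46 -0.109 0 0 45'; python3 -c "
from h import *
from workcell import manip
show(manip.get_obs())"
```

```text
clock: 1.3
position: [0.3126, -0.3289, 0.2317]
ee_rot: [0.659, 0.256, -0.659, 0.257]
ft_force: [1.1, -1.2, -0.5]
grip_width: 0.524
t 1.3 p [ 312.6 -328.9  231.7] x [ 0.001 -0.001 -1.   ] yaw y -47.5 z -137.5 F [ 1.1  -1.23 -0.47] q [ 1.04 -0.03 -0.32  1.87 -0.01  1.3  -0.11] g 0.52
```

```bash
python3 -m handwheel '0 -9 -46 -0.109 0 0 45;0 -9 -46 -0.109 0 0 45;0 -5 -46 -0.109 0 0 45;0 -3 -46 -0.109 0 0 45;0 -3 -46 -0.109 0 0 45;0 -3 -46 -0.109 0 0 45;0 -3 -46 -0.109 0 0 45;0 -3 -46 -0.109 0 0 45'; python3 -c "
from h import *
from workcell import manip
o=manip.get_obs();show(o);to(o,(.457,.121,.18))"
```

```text
clock: 2.1
position: [0.4358, 0.0126, 0.2315]
ee_rot: [0.489, 0.511, -0.489, 0.511]
ft_force: [-0.0, 0.5, -0.3]
grip_width: 0.529
t 2.1 p [435.8  12.6 231.5] x [ 0.001 -0.    -1.   ] yaw y 2.5 z -87.5 F [-0.    0.5  -0.28] q [ 0.64 -0.07 -0.73  1.89 -0.05  1.3  -0.03] g 0.53
tool shift mm [  51.5   25.9 -107.3]
```

```bash
python3 -m handwheel '0 5 -21 -0.142 0 0 45;0 8 -20.5 -0.142 0 0 45;0 11 -19 -0.142 0 0 45;0 13.5 -17.5 -0.142 0 0 45;0 16 -15 -0.142 0 0 45;0 0 0 0 0 0 45;0 0 0 0 0 0 45'
python3 - <<'E'
from h import *
from workcell import manip,cams
o=manip.get_obs();show(o)
for c in ["wrist","top"]:
    d=cams.camera(c); cv2.imwrite(f"pics/{c}1.png",d["color"]); np.savez(f"{c}1.npz",**d)
d=dict(np.load("wrist1.npz")); T=d["T_tool_cam"]; M=axes(o)
K=d["camera_matrix"]; Z=d["depth"]; v,u=np.indices(Z.shape)
P=np.stack([(u-K[0,2])/K[0,0]*Z,(v-K[1,2])/K[1,1]*Z,Z],-1)
P=(P@T[:3,:3].T+T[:3,3])@M.T+o["position"]
np.save("wc1.npy",P)
m=(P[...,2]>.075)&(P[...,2]<.13)&(Z>0)
n,l,s,c=cv2.connectedComponentsWithStats(m.astype(np.uint8))
for i in range(1,n):
    if s[i,4]>300:
      Q=P[l==i]; q=Q[:,:2]; ctr=q.mean(0); ev=np.linalg.eigh(np.cov(q.T)); pr=(q-ctr)@ev[1][:,1]
      cap=Q[Q[:,2]>.098]
      print(s[i],"mid",(ctr+ev[1][:,1]*(pr.max()+pr.min())/2).round(4),"dir",np.degrees(np.arctan2(ev[1][1,1],ev[1][0,1])).round(1),"len",np.ptp(pr).round(3),"cap",cap.mean(0).round(4) if len(cap) else 0)
E
```

```text
clock: 2.8
position: [0.457, 0.1182, 0.2313]
ee_rot: [0.283, 0.648, -0.283, 0.648]
ft_force: [-0.1, -1.0, -0.9]
grip_width: 0.525
t 2.8 p [457.  118.2 231.3] x [-0. -0. -1.] yaw y 42.9 z -47.1 F [-0.12 -0.98 -0.88] q [ 0.5   0.05 -0.86  1.81  0.04  1.3   0.38] g 0.52
[ 262   67   41  156 2992] mid [0.4274 0.1524] dir 132.7 len 0.13 cap [0.4274 0.1524 0.1013]
[ 393  143  126  107 3262] mid [0.566  0.2252] dir 88.2 len 0.13 cap [0.5678 0.225  0.1013]
[540 307  20  52 691] mid [0.7613 0.2044] dir 133.0 len 0.051 cap 0
[ 300  320   42   66 1575] mid [0.6065 0.0152] dir 120.5 len 0.092 cap [0.5961 0.0364 0.112 ]
```

View pics/wrist1.png

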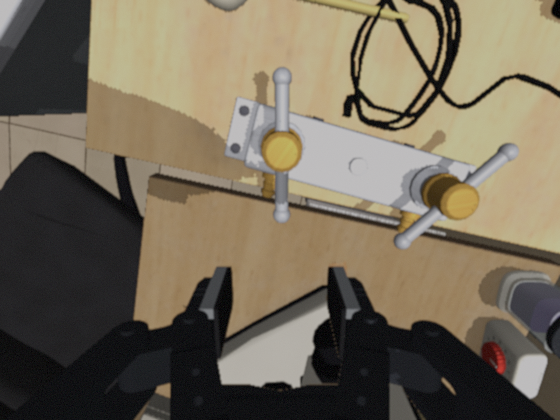

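View pics/top1.png

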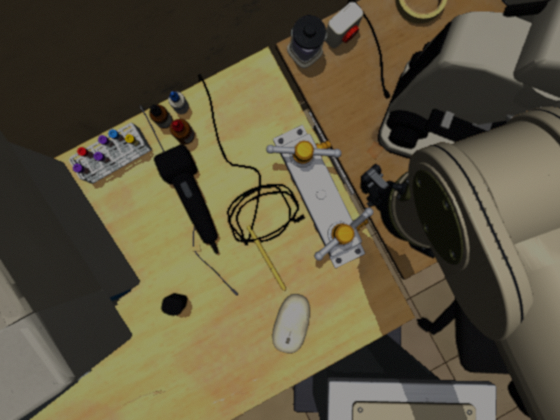

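The wrist picture shows the near bar upright at column 282 (row 75 to 215), in line with the middle between the fingers. The wrist cloud puts its axis at (0.427, 0.152). I'll lower the fingers to straddle the bar.

```bash
python3 -m handwheel '45 0 0 0 0 0 40;45 0 0 0 0 0 36;40 0 0 0 0 0 32;25 0 0 0 0 0 32;15 0 0 0 0 0 32;0 0 0 0 0 0 32;0 0 0 0 0 0 32'
python3 - <<'E'
from h import *
from workcell import manip,cams
o=manip.get_obs();show(o)
d=cams.camera("wrist"); cv2.imwrite("pics/wrist2.png",d["color"])
E
```

```text
clock: 3.6
position: [0.4578, 0.118, 0.0623]
ee_rot: [0.283, 0.648, -0.283, 0.648]
ft_force: [0.0, -0.2, 0.4]
grip_width: 0.377
t 3.6 p [457.8 118.   62.3] x [ 0.001  0.    -1.   ] yaw y 42.9 z -47.1 F [ 0.03 -0.15  0.39] q [ 0.41  0.28 -0.83  2.    0.25  0.96  0.2 ] g 0.38
```

View pics/wrist2.png

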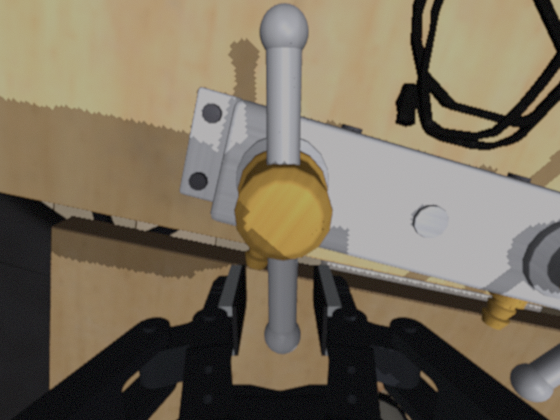

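The two fingers straddle the bar at column 283. I'll try tool +y first, which is anticlockwise, in small steps.

```bash
python3 -m handwheel '0 6 0 0 0 0 32;0 2 0 0 0 0 32;0 1 0 0 0 0 32;0 1 0 0 0 0 32;0 0 0 0 0 0 32'; python3 -m handwheel '0 1 0 0 0 0 32;0 1 0 0 0 0 32;0 0 0 0 0 0 32';python3 -m handwheel '0 1 0 0 0 0 32;0 1 0 0 0 0 32;0 0 0 0 0 0 32'
```

```text
clock: 4.15
position: [0.4645, 0.125, 0.0614]
ee_rot: [0.282, 0.648, -0.282, 0.648]
ft_force: [0.3, -0.1, -0.4]
grip_width: 0.374
clock: 4.45
position: [0.4652, 0.1255, 0.061]
ee_rot: [0.282, 0.649, -0.283, 0.648]
ft_force: [-5.0, -3.7, 3.8]
grip_width: 0.377
clock: 4.75
position: [0.4654, 0.126, 0.0605]
ee_rot: [0.281, 0.649, -0.284, 0.647]
ft_force: [-8.3, -5.9, 4.0]
grip_width: 0.373
```

There is 10 N on the finger and the bar is not giving, which is well above the 2.7 N drag. So anticlockwise is the stop, and I'll try the other way.

```bash
python3 -m handwheel '0 -8 0 0 0 0 32;0 -8 0 0 0 0 32;0 -4 0 0 0 0 32;0 -2 0 0 0 0 32;0 -1 0 0 0 0 32;0 0 0 0 0 0 32'; python3 -m handwheel '0 -2 0 0 0 0 32;0 -2 0 0 0 0 32;0 0 0 0 0 0 32';python3 -m handwheel '0 -2 0 0 0 0 32;0 -2 0 0 0 0 32;0 0 0 0 0 0 32'
```

```text
clock: 5.35
position: [0.4509, 0.1121, 0.0615]
ee_rot: [0.283, 0.648, -0.282, 0.648]
ft_force: [2.3, 0.7, -0.3]
grip_width: 0.376
clock: 5.65
position: [0.448, 0.1092, 0.0615]
ee_rot: [0.283, 0.648, -0.282, 0.649]
ft_force: [2.5, 1.1, 0.8]
grip_width: 0.374
clock: 5.95
position: [0.4447, 0.1062, 0.0614]
ee_rot: [0.282, 0.648, -0.283, 0.648]
ft_force: [3.3, -0.1, 1.8]
grip_width: 0.373
```

It gives at about 3 N, so the near plug is left-hand and unscrews clockwise. I'll follow the arc.

```bash
python3 -m handwheel '0 -3.1 -1.5 0.07 0 0 32;0 -6.2 -3.1 0.14 0 0 32;0 -6.2 -3.1 0.14 0 0 32;0 -6.2 -3.1 0.14 0 0 32;0 -6.2 -3.1 0.14 0 0 32'
python3 - <<'E'
from h import *
from workcell import manip,cams
o=manip.get_obs();show(o)
r=o["position"]-np.array([.4274,.1524,0]); print((axes(o).T@r*1000).round(1))
E
```

```text
clock: 6.45
position: [0.414, 0.1051, 0.0614]
ee_rot: [0.471, 0.527, -0.471, 0.528]
ft_force: [4.4, 1.0, 0.9]
grip_width: 0.374
t 6.45 p [414.  105.1  61.4] x [ 0.001 -0.    -1.   ] yaw y 6.5 z -83.5 F [4.38 1.04 0.87] q [ 0.39  0.15 -0.78  2.11  0.13  0.93 -0.35] g 0.37
[-61.4 -18.6  45.5]
```

```bash
python3 -m handwheel '0 -6.2 -3.1 0.14 0 0 32;0 -6.2 -3.1 0.14 0 0 32;0 -6.2 -3.1 0.14 0 0 32;0 -6.2 -3.1 0.14 0 0 32'; python3 -m handwheel '0 -6.2 -3.1 0.14 0 0 32;0 -6.2 -3.1 0.14 0 0 32;0 -3.1 -1.5 0.07 0 0 32;0 0 0 0 0 0 32'
python3 - <<'E'
from h import *
from workcell import manip,cams
o=manip.get_obs();show(o)
r=o["position"]-np.array([.4274,.1524,0]); print((axes(o).T@r*1000).round(1))
d=cams.camera("wrist"); cv2.imwrite("pics/wrist3.png",d["color"])
E
```

```text
clock: 6.85
position: [0.3907, 0.1196, 0.0614]
ee_rot: [0.599, 0.376, -0.598, 0.377]
ft_force: [4.4, -1.0, -0.6]
grip_width: 0.374
clock: 7.25
position: [0.3811, 0.1342, 0.0612]
ee_rot: [-0.654, -0.268, 0.654, -0.269]
ft_force: [2.1, -1.0, 0.7]
grip_width: 0.373
t 7.25 p [381.1 134.2  61.2] x [-0.001 -0.001 -1.   ] yaw y -45.3 z -135.3 F [ 2.08 -1.04  0.72] q [ 0.29  0.09 -0.75  2.17  0.08  0.91 -1.3 ] g 0.37
[-61.1 -19.6  45.8]
```

View pics/wrist3.png

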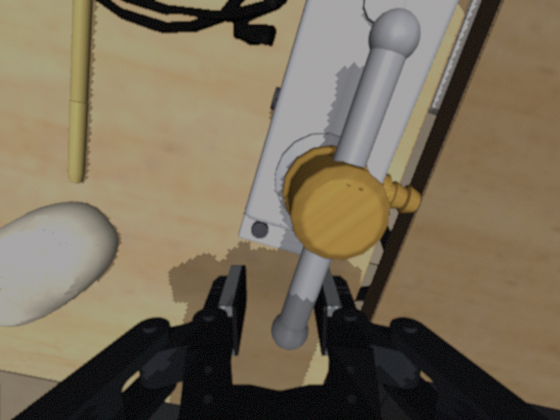

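The near bar has swung round by about 1.7 rad and its end is at (290,330) between the fingers. I'll back off, lift, and go to the far plug.

```bash
python3 -m handwheel '0 5 0 0 0 0 32;0 4 0 0 0 0 32;-20 0 0 0 0 0 32;-40 0 0 0 0 0 32;-40 0 0 0 0 0 32;-40 0 0 0 0 0 32;0 0 0 0 0 0 32'; python3 -m handwheel '0 5 -38 -0.125 0 0 32;0 10 -37 -0.125 0 0 32;0 14 -35 -0.125 0 0 32;0 18.5 -33.5 -0.125 0 0 32;0 22.5 -31 -0.125 0 0 32;0 26 -28 -0.125 0 0 32;0 0 0 0 0 0 32;0 0 0 0 0 0 32'
python3 - <<'E'
from h import *
from workcell import manip,cams
o=manip.get_obs();show(o)
d=cams.camera("wrist"); cv2.imwrite("pics/wrist4.png",d["color"]); T=d["T_tool_cam"]; M=axes(o)
t=cams.camera("top"); cv2.imwrite("pics/top4.png",t["color"]); 
K=d["camera_matrix"]; Z=d["depth"]; v,u=np.indices(Z.shape)
P=np.stack([(u-K[0,2])/K[0,0]*Z,(v-K[1,2])/K[1,1]*Z,Z],-1)
P=(P@T[:3,:3].T+T[:3,3])@M.T+o["position"]
for nm,P,Z in [("w",P,Z),("t",cloud(t),t["depth"])]:
  m=(P[...,2]>.075)&(P[...,2]<.13)&(Z>0)
  n,l,s,c=cv2.connectedComponentsWithStats(m.astype(np.uint8))
  for i in range(1,n):
    if s[i,4]>300:
      Q=P[l==i]; q=Q[:,:2]; ctr=q.mean(0); ev=np.linalg.eigh(np.cov(q.T)); pr=(q-ctr)@ev[1][:,1]
      cap=Q[Q[:,2]>.098]
      print(nm,s[i],"mid",(ctr+ev[1][:,1]*(pr.max()+pr.min())/2).round(4),"dir",np.degrees(np.arctan2(ev[1][1,1],ev[1][0,1])).round(1),"len",np.ptp(pr).round(3),"cap",cap.mean(0).round(4) if len(cap) else 0)
to(o,(.5685,.2702,.061))
E
```

```text
clock: 8.0
position: [0.3903, 0.1285, 0.2059]
ee_rot: [0.656, 0.268, -0.652, 0.27]
ft_force: [0.4, 0.1, -0.3]
grip_width: 0.376
clock: 8.8
position: [0.57, 0.2667, 0.1995]
ee_rot: [-0.509, -0.491, 0.511, -0.489]
ft_force: [0.1, 0.3, -0.7]
grip_width: 0.376
t 8.8 p [570.  266.7 199.5] x [-0.003  0.    -1.   ] yaw y -2.3 z -92.3 F [ 0.1   0.29 -0.66] q [ 0.09  0.48 -0.82  1.46  0.35  1.36 -0.79] g 0.38
w [ 521    0   39  105 2041] mid [0.7644 0.3754] dir 120.0 len 0.081 cap [0.7508 0.3984 0.1003]
w [ 262  181   41  144 3027] mid [0.57   0.2265] dir 88.3 len 0.129 cap [0.57   0.227  0.1011]
w [ 487  214   73   74 4098] mid [0.7701 0.223 ] dir 90.3 len 0.062 cap [0.7763 0.2233 0.104 ]
w [150 298  42  24 466] mid [0.4658 0.1758] dir -156.9 len 0.043 cap 0
w [ 75 313  74  55 770] mid [0.4034 0.1481] dir -143.1 len 0.079 cap [0.4222 0.1633 0.1002]
w [378 386  33  34 542] mid [0.6694 0.0687] dir 175.3 len 0.028 cap [0.6682 0.0688 0.1046]
t [   5   34  206  112 2973] mid [0.659  0.5598] dir 120.1 len 0.379 cap [0.6584 0.5607 0.1143]
t [  35  152   95  155 1663] mid [0.4312 0.5915] dir -146.2 len 0.283 cap [0.4307 0.5908 0.1143]
t [324 200  39  69 733] mid [0.4277 0.1553] dir -151.4 len 0.13 cap [0.4277 0.1548 0.1019]
tool shift mm [138.5  -1.2  -3.4]
```

View pics/wrist4.png

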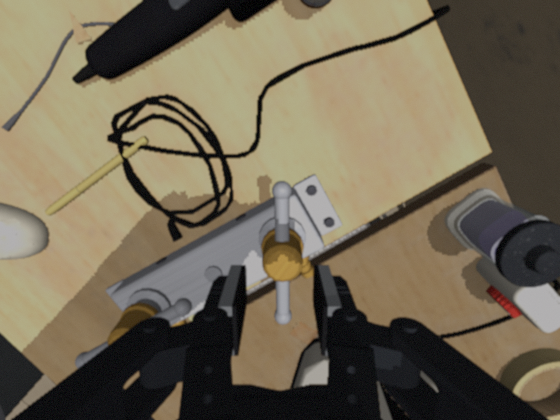

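View pics/top4.png

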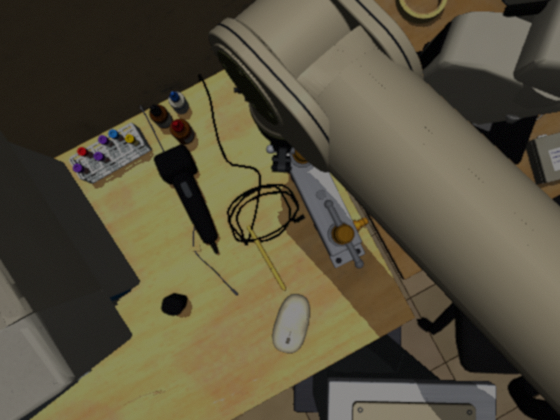

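The top picture shows the near bar turned from 132.8° to 28.6°, which is 1.82 rad loosened. The far bar is between the fingers at column 283. I'll lower onto it.

```bash
python3 -m handwheel '35 1 -4 0 0 0 32;40 0 0 0 0 0 32;35 0 0 0 0 0 32;20 0 0 0 0 0 32;8 0 0 0 0 0 32;0 0 0 0 0 0 32;0 0 0 0 0 0 32'
python3 - <<'E'
from h import *
from workcell import manip,cams
o=manip.get_obs();show(o)
d=cams.camera("wrist"); cv2.imwrite("pics/wrist5.png",d["color"])
E
```

```text
clock: 9.6
position: [0.5722, 0.2707, 0.065]
ee_rot: [0.511, 0.489, -0.51, 0.49]
ft_force: [-0.2, 0.1, -0.3]
grip_width: 0.372
t 9.6 p [572.2 270.7  65. ] x [ 0.002  0.    -1.   ] yaw y -2.4 z -92.4 F [-0.23  0.14 -0.34] q [ 0.05  0.61 -0.76  1.59  0.45  1.13 -0.86] g 0.37
```

View pics/wrist5.png

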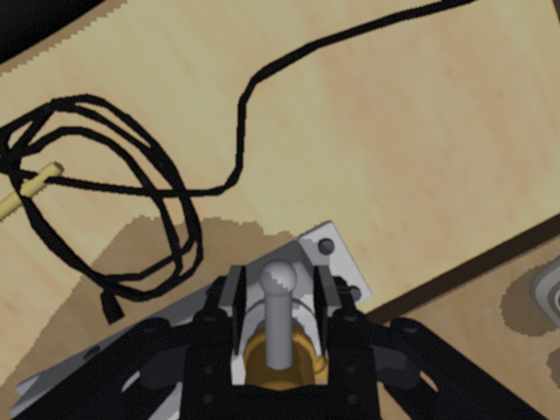

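The far bar's end, at (278,280), lies between the fingers. I'll push it anticlockwise (tool -y) gently.

```bash
python3 -m handwheel '0 -6 0 0 0 0 32;0 -2 0 0 0 0 32;0 -1 0 0 0 0 32;0 -1 0 0 0 0 32;0 0 0 0 0 0 32'; python3 -m handwheel '0 -2 0 0 0 0 32;0 -2 0 0 0 0 32;0 0 0 0 0 0 32';python3 -m handwheel '0 -2 0 0 0 0 32;0 -2 0 0 0 0 32;0 0 0 0 0 0 32'
python3 - <<'E'
from h import *
from workcell import manip
o=manip.get_obs();show(o)
r=o["position"]-np.array([.570,.2268,0]); r=axes(o).T@r*1000; print(r.round(1))
f=-.14; c,s=np.cos(f),np.sin(f); print(r[1]*c-r[2]*s-r[1], r[1]*s+r[2]*c-r[2])
E
```

```text
clock: 10.15
position: [0.5619, 0.271, 0.0636]
ee_rot: [0.51, 0.489, -0.51, 0.49]
ft_force: [1.4, -0.2, 1.9]
grip_width: 0.375
clock: 10.45
position: [0.5575, 0.2712, 0.0634]
ee_rot: [0.51, 0.49, -0.51, 0.49]
ft_force: [2.9, 1.2, 1.0]
grip_width: 0.369
clock: 10.75
position: [0.5533, 0.2714, 0.0633]
ee_rot: [-0.51, -0.49, 0.51, -0.49]
ft_force: [2.9, 0.7, 1.8]
grip_width: 0.375
t 10.75 p [553.3 271.4  63.3] x [-0. -0. -1.] yaw y -2.3 z -92.3 F [2.93 0.65 1.82] q [ 0.06  0.58 -0.77  1.63  0.44  1.11 -0.87] g 0.37
[-63.3 -18.5 -43.9]
-5.94112708806265 3.015362956519148
```

It gives at about 3 N, so the far plug is right-hand. I'll follow the arc anticlockwise.

```bash
python3 -m handwheel '0 -3 1.5 -0.07 0 0 32;0 -6 3 -0.14 0 0 32;0 -6 3 -0.14 0 0 32;0 -6 3 -0.14 0 0 32;0 -6 3 -0.14 0 0 32'; python3 -m handwheel '0 -6 3 -0.14 0 0 32;0 -6 3 -0.14 0 0 32;0 -6 3 -0.14 0 0 32;0 -6 3 -0.14 0 0 32';  python3 - <<'E'
from h import *
from workcell import manip
o=manip.get_obs();show(o)
r=o["position"]-np.array([.570,.2268,0]); r=axes(o).T@r*1000; print(r.round(1))
E
```

```text
clock: 11.25
position: [0.5301, 0.2531, 0.0634]
ee_rot: [0.332, 0.625, -0.331, 0.625]
ft_force: [3.6, 2.7, -0.0]
grip_width: 0.379
clock: 11.65
position: [0.5218, 0.2282, 0.0634]
ee_rot: [0.146, 0.692, -0.145, 0.692]
ft_force: [2.1, 3.7, 0.5]
grip_width: 0.375
t 11.65 p [521.8 228.2  63.4] x [-0.     0.001 -1.   ] yaw y 66.2 z -23.8 F [2.12 3.68 0.5 ] q [ 0.32  0.6  -1.03  1.75  0.56  1.12  0.26] g 0.38
[-63.4 -18.1 -44.7]
```

```bash
python3 -m handwheel '0 -6 3 -0.14 0 0 32;0 -6 3 -0.14 0 0 32;0 -3 1.5 -0.07 0 0 32;0 0 0 0 0 0 32;0 0 0 0 0 0 32';  python3 - <<'E'
from h import *
from workcell import manip,cams
o=manip.get_obs();show(o)
d=cams.camera("wrist"); cv2.imwrite("pics/wrist6.png",d["color"])
E
```

```text
clock: 12.15
position: [0.524, 0.2114, 0.0631]
ee_rot: [0.026, 0.707, -0.026, 0.706]
ft_force: [-1.2, 1.5, 1.1]
grip_width: 0.371
t 12.15 p [524.  211.4  63.1] x [-0.001 -0.    -1.   ] yaw y 85.8 z -4.2 F [-1.25  1.48  1.09] q [ 0.39  0.63 -1.1   1.76  0.61  1.14  0.6 ] g 0.37
```

View pics/wrist6.png

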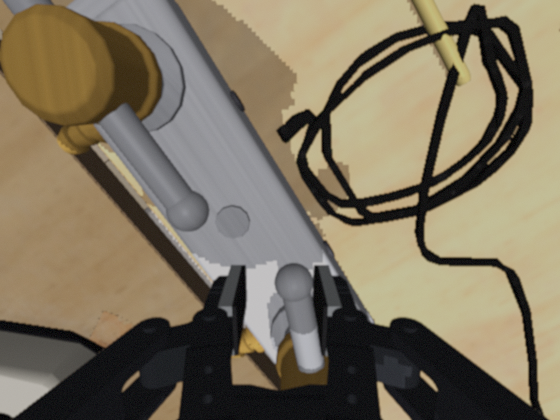

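The far bar's end is at (293,280), still between the fingers. I'll release it, lift, and check both bars.

```bash
python3 -m handwheel '0 5 0 0 0 0 32;0 3.5 0 0 0 0 32;0 0 0 0 0 0 32;-20 0 0 0 0 0 32;-40 0 0 0 0 0 32;-40 0 0 0 0 0 32;-40 0 0 0 0 0 32;-20 0 0 0 0 0 32'; python3 -m handwheel '0 0 -40 0 0 0 32;0 0 -40 0 0 0 32;0 0 -40 0 0 0 32;0 0 -20 0 0 0 32;0 0 0 0 0 0 32;0 0 0 0 0 0 32'
cat > chk.py <<'E'
from h import *
from workcell import manip,cams
o=manip.get_obs();show(o)
M=axes(o)
d=cams.camera("wrist"); cv2.imwrite("pics/wrist7.png",d["color"]); T=d["T_tool_cam"]
t=cams.camera("top"); cv2.imwrite("pics/top7.png",t["color"]); s_=cams.camera("scene"); cv2.imwrite("pics/scene7.png",s_["color"])
K=d["camera_matrix"]; Z=d["depth"]; v,u=np.indices(Z.shape)
P=np.stack([(u-K[0,2])/K[0,0]*Z,(v-K[1,2])/K[1,1]*Z,Z],-1)
P=(P@T[:3,:3].T+T[:3,3])@M.T+o["position"]
for nm,P,Z in [("w",P,Z),("t",cloud(t),t["depth"]),("s",cloud(s_),s_["depth"])]:
  m=(P[...,2]>.075)&(P[...,2]<.13)&(Z>0)
  n,l,s,c=cv2.connectedComponentsWithStats(m.astype(np.uint8))
  for i in range(1,n):
    if s[i,4]>200:
      Q=P[l==i]; q=Q[:,:2]; ctr=q.mean(0); ev=np.linalg.eigh(np.cov(q.T)); pr=(q-ctr)@ev[1][:,1]
      if np.hypot(*(ctr-[.5,.19]))<.15: print(nm,s[i],"mid",(ctr+ev[1][:,1]*(pr.max()+pr.min())/2).round(4),"dir",np.degrees(np.arctan2(ev[1][1,1],ev[1][0,1])).round(1),"len",np.ptp(pr).round(3))
for c in ["top","scene"]: print([(r["box"],round(r["conf"],2)) for r in cams.recognise(c,"scanner")][:2])
E
python3 chk.py
```

```text
clock: 13.0
position: [0.526, 0.2203, 0.2267]
ee_rot: [0.026, 0.705, -0.025, 0.708]
ft_force: [0.4, 0.4, -0.1]
grip_width: 0.376
clock: 13.6
position: [0.3866, 0.2285, 0.2236]
ee_rot: [0.025, 0.705, -0.027, 0.708]
ft_force: [0.6, -0.2, -0.4]
grip_width: 0.378
t 13.6 p [386.6 228.5 223.6] x [ 0.003 -0.004 -1.   ] yaw y 85.8 z -4.2 F [ 0.59 -0.25 -0.44] q [ 0.84  0.   -1.44  1.86  0.01  1.28  0.9 ] g 0.38
w [ 152  191   76   88 2335] mid [0.4121 0.1477] dir -149.5 len 0.1
w [ 271  315   36   75 1546] mid [0.5433 0.2232] dir -171.7 len 0.078
t [293 114  21  75 715] mid [0.5697 0.2281] dir -172.8 len 0.13
s [304 193  47  29 454] mid [0.5701 0.2206] dir -173.1 len 0.128
s [268 232  40  47 565] mid [0.4283 0.1483] dir -151.8 len 0.129
[([152.5, 144.7, 66.9, 108.9], 0.96)]
[([225.1, 164.0, 60.3, 54.1], 0.94)]
```

View pics/top7.png

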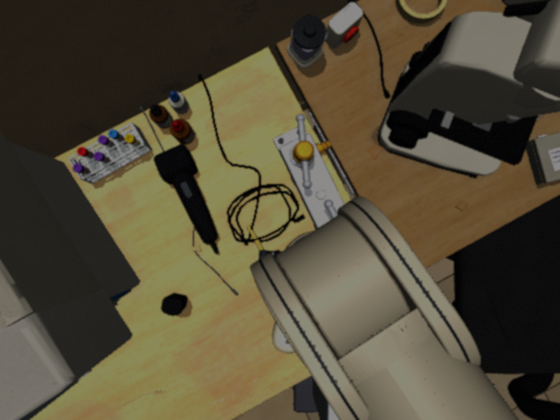

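View pics/scene7.png

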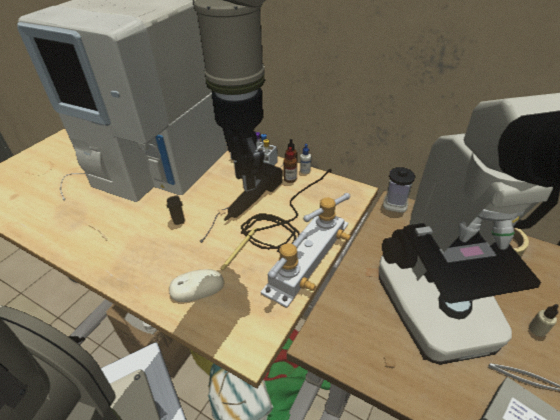

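Both bars have turned: the far one from 88.3° to 187.2° (1.73 rad), the near one from 132.8° to about 28.4° (1.82 rad). The scanner box has not changed. Joint 3 is near its range limit (-1.44), so I'll ease it back a little before handing in.

```bash
python3 -m handwheel '0 0 20 0 0 0 32;0 0 20 0 0 0 32;0 0 0 0 0 0 32;0 0 0 0 0 0 32;0 0 0 0 0 0 32'
python3 - <<'E'
from h import *
from workcell import manip,hand_in
show(manip.get_obs()); print(hand_in())
E
```

```text
clock: 14.35
position: [0.4248, 0.2273, 0.2231]
ee_rot: [0.025, 0.707, -0.025, 0.706]
ft_force: [1.0, -0.6, 1.0]
grip_width: 0.376
t 14.35 p [424.8 227.3 223.1] x [-0.001  0.001 -1.   ] yaw y 86.0 z -4.0 F [ 1.01 -0.64  0.97] q [ 0.68  0.23 -1.38  1.79  0.23  1.32  0.74] g 0.38
the job is handed in; nothing more can be done
None
```

Both plugs are loosened well past the 1.3 rad mark, and the job was handed in at 14.4 s.

- **Near plug (left-hand):** it held against a gentle anticlockwise push that built up to about 11 N. It then gave clockwise at about 3 N, and I turned it about 1.8 rad.
- **Far plug (right-hand):** it gave anticlockwise at about 3 N on the first try. I turned it about 1.7 rad.

**Last checks:**
- **Bar angles:** the scene camera showed the near bar turned from 132.8° to about 28°. The top and scene cameras both showed the far bar turned from 88.3° to about 187°.
- **Scanner:** its detection boxes match those at the start to within about 2 pixels.
- **Forces:** the highest wrist force I read was about 11 N. At hand-in the gripper was clear, 0.22 m above the desk, with about 1.5 N on the wrist sensor, which is its usual noise.
- **Joint 3:** during the retreat it came close to its range limit (-1.44 of -1.47), so I eased it back to -1.38 before handing in.

No check failed. In the last pictures the arm hid part of the near bar from the top camera and the wrist camera saw each bar only in part, so the near plug's final angle rests on the scene camera, in line with an earlier clear top view.

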